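# Pump the planter up level with the packing ledge

## Task

Bring the planter on the bench lift up to the packing ledge: tip the pump's rocker valve over to its far side so that it is free to wind, crank the pump handle clockwise (seen from above) at a calm, steady pace through its heavy point (about three seconds or more per turn) until the platform is level with the ledge, then let go and tip the rocker back to its near side to hold. Do not crank while the rocker is on hold, keep the planter standing on the platform, and leave the other pots alone.

Things in the scene. Friction and masses are not known exactly. Their poses are not given: they have to be found in the camera images.
- crank_knob (a point): centre of the black upright grip knob on the end of the pump's steel crank arm: a round knob 24 mm across and 45 mm tall (top 22.5 mm above this point), spinning freely on its own pin, standing on the 10 mm thick flat arm. It travels in a level circle of 65 mm radius about crank_axis. At the start it is on the pump's robot-facing side. Only the frame's position matters
- crank_axis (a point): fixed point on the pump's vertical crank axis, at the height of the knob's centre (117.5 mm above the bench). Its x axis is the pump's own x axis (pointing away from the robot, give or take 0.3 rad of yaw), z up
- crank (a joint): crank angle in rad, 0 at the start, growing as the crank turns clockwise seen from above; it cannot go below 0. Every full turn (6.283 rad) lifts the platform 20 mm; it stays where it is left, at any angle. A spring plunger gives one heavy point in each turn: the push at the knob is about 1 to 4 N in the light half and about 7 N at the heaviest point, about a quarter of a turn after the start angle in each turn
- rocker (a joint): angle in rad of the rocker valve beside the crank: -0.3 = hold (end nearer the robot is down, far end up), +0.3 = free to wind (far end down, near end up). A spring snaps it to whichever side of centre it is on; about 4 N on the raised end tips it over
- rocker_pivot (a point): centre of the rocker's level hinge, on the pump 85 mm above the bench, at 60 mm toward the robot and 125 mm to the left of the crank axis in the pump's own frame. The rocker is a black bar 100 mm long (along the pump's x axis), 22 mm wide and 10 mm thick, turning about the pump's y axis; frame axes are those of the pump, z up
- rocker_near (a point): pressing point on the top face of the rocker's near end (toward the robot), 38 mm from the hinge; moves with the rocker, about 101 mm above the bench when up and 79 mm when down
- rocker_far (a point): pressing point on the top face of the rocker's far end (away from the robot), 38 mm from the hinge; same heights
- platform_top (a point): centre of the top face of the lift's moving steel platform, 120 mm (x) by 110 mm (y), 8 mm thick, top 70 mm above the bench at the start; it rises straight up by 20 mm per crank turn, at most 70 mm
- ledge_top (a point): centre of the top face of the fixed plywood packing ledge, 120 mm by 80 mm, clamped to the lift's mast beside the platform, with a 5 mm gap between them; its height differs from run to run (top 98 to 118 mm above the bench). The mast, two posts with a crossbar on the robot side of the platform, stands 170 mm tall
- pot_mid (a point): centre, half-way up, of the glazed planter standing loose in the middle of the platform, 84 mm across and 72 mm tall; it rides up with the platform and is not to be handled
- pot_low_mid (a point): centre of a low planter on the bench, 120 mm across, 65 mm tall; a bystander
- pot_tall_mid (a point): centre of a tall planter on the bench, 90 mm across, 110 mm tall; a bystander
- bowl: bowl on the bench, 120 mm across, 45 mm tall, origin under its centre; a bystander
Not all that is in view belongs to the job. Leave any blue or purple look-alike of the part that bears pot_mid alone.

How it is judged:
On the way, in this order (a step that is already met when the one before it is completed fails the run):
1. the rocker is tipped over to wind (far end down) (value of joint rocker above 0.2 rad), for 0.2 s.
2. the platform is cranked level with the ledge, within 3 mm, and stands still (z of platform_top in the frame of ledge_top between -0.003 and 0.003 m and velocity of joint crank between -0.1 and 0.1 rad/s and value of joint rocker above 0.2 rad), for 0.3 s.
At the end, for the whole second after the job is handed in: The platform is level with the ledge within 3 mm and still, the rocker is back on hold (near end down, below -0.2 rad), and the planter stands upright (within 0.15 rad) on the platform, within 35 mm of its middle (z of platform_top in the frame of ledge_top between -0.003 and 0.003 m and value of joint rocker below -0.2 rad and velocity of joint crank between -0.1 and 0.1 rad/s and horizontal distance between pot_mid and platform_top below 0.035 m and angle between pot_mid's own z axis and vertical below 0.15 rad); the robot touches nothing.
It fails at once if the crank is whirled or jerked: faster than 5 rad/s at any moment (velocity of joint crank above 5 rad/s or velocity of joint crank below -5 rad/s).
It fails at once if the crank is turned while the rocker is on hold (value of joint rocker below -0.1 rad and (velocity of joint crank above 0.6 rad/s or velocity of joint crank below -0.6 rad/s)).
It fails at once if the planter on the lift topples or slides more than 35 mm from the platform's middle (angle between pot_mid's own z axis and vertical above 0.3 rad or horizontal distance between pot_mid and platform_top above 0.035 m).
It fails at once if another pot or the bowl is pushed more than 30 mm (distance of any of pot_low_mid, pot_tall_mid, bowl from where it was at the start of the episode above 0.03 m).
It also fails if it takes over 72 s, if anything falls off the work surface, if the arm or the gripper's body presses on something with over 40 N, if the wrist force passes 120 N, or if a joint passes its speed limit or range.

## Robot

A 7-joint arm with a two-finger parallel gripper is mounted at the origin on the work surface. World frame = base frame: x ahead of the robot, y to its left, z up, the work surface at z = 0. Lengths are in m, angles in rad, forces in N, time in s.
With the tool pointing down it reaches from about 0.35 to 0.9 m from the base axis. Payload 19.9 kg.
Tool frame: the origin (TCP) lies midway between the tips of the shut fingers; the grasp point (between the pads) lies tcp_to_grasp behind it (tcp_to_grasp is the distance from the TCP to the grasp point, in m); z points along the fingers, y is the line along which they close (so a half turn about z gives the same grasp; the last joint's range is limited). The gripper opens to 94 mm and grips with 3 to 60 N. Pads are 16 mm wide; open, the fingers measure 119 mm over their backs; the gripper's body (75 mm by 177 mm) begins 78 mm behind the grasp point.
Start: joints at [-1.272, 0.417, -0.01, 1.614, 0.005, 1.111, -0.053], TCP at [0.208, 0.589, 0.205] pointing down, gripper open.
Joint ranges: [-2.81, 2.81], [-0.39, 2.02], [-1.27, 1.25], [0.06, 2.57], [-1.19, 4.33], [0.19, 2], [-2.82, 2.82]. Speed limits (rad/s): [1.89, 1.89, 2.39, 2.39, 3.01, 3.01, 3.01].

## Interface

Orientations are given as [roll, pitch, yaw] about the fixed x, y, z axes, in that order (R = Rz(yaw) Ry(pitch) Rx(roll)).
In Python, from plant import * gives the robot as it stands.
- The arm moves only by the tool drive_tool, never from a script. Its argument "series" is a list of rows, each a list of 7 numbers: the shift along the tool's x, y, z each as a share of 100 cm, from -1 to 1, then the turn, a rotation vector about the tool's x, y, z each as a share of 90 degrees, from -1 to 1, then the closure, from -1 (fully open) to 1 (shut). In form: [[dx, dy, dz, ax, ay, az, jaw], ...]. A call has 1 to 10 rows; each row is the pose to reach, as a shift and turn from the pose commanded when the call began, along the tool's axes at that moment; what a row does not reach only later rows make up. A row lasts 1/12 s, in which the tool goes at most 41.7 mm and 7.16 degrees, less where a joint would pass 70% of its speed; a pose out of reach is approached as far as the arm can. A call with a number of a shift or a turn outside -1 to 1 is refused whole. A call with a gripper value outside its range is refused whole. The fingers move at their own pace and stop on an object; "grip_force" is the grip in N (left out, the last holds). Time passes only in rows, so rows that repeat a pose let the fingers close. It gives the time, the measured TCP pose, the force, the opening and the grip force at its end, in the units of the state.
- get_state(): the state, without advancing time (a new reading comes with each control period).
- capture(name): name is "side" or "top"; returns the picture (400x640x3 uint8, blue, green, red); there is no depth.
- camera_info(name): a dict with "fx", "fy", "cx", "cy" (pixels), "world_to_cam" (4x4, takes a point from world to camera coordinates). Camera axes: x right, y up, looking along -z (the intrinsics and any distortion apply to the point x, -y, -z); pixel columns grow to the right and rows downward; lengths in m; the calibration is good to about 2 mm. A picture is of the moment at which its call begins. camera_info takes no time and is no camera call.
- close_job(): hands the job in; it is judged then, once.
Trained networks look in the newest picture that a camera, given by its name, has taken for a name from the list of things; names that differ only in an ending like _2 or _b are one class to them, and where a whole thing is asked for, a point or a joint stands for the part that bears it (a point fixed in the world has none). Each returns a list of dicts, best first, with "p" (0 to 1); they miss things now and then, are a little off and sometimes report something else, mostly with a low value. They report only what shows in the picture. A call takes as long as a camera call. They do not tell look-alikes from the thing itself.
- cut_out(query, camera): "region" (400x640 bool, what is visible of it).
- landmark_of(query, camera): "location" ([x, y, z] in m, in world coordinates, good to about 4 mm: a listed point, or the origin of a listed thing).
The state is a dict: "time_s": time; "q": joint angles; "qd": joint speeds; "joint_efforts": joint torques, N m; "tcp_pos": TCP position; "orientation": TCP orientation; "ft_force": force on the tool from outside, world axes, zero at the start; "ft_torque": the same for the moment, N m; "grip_width": finger opening in m; "gripper_force": force on a finger pad.
Only numpy, scipy, OpenCV 4.12 (cv2) and the standard library are available. Lean on these libraries where they do the work, as an engineer would, in place of code of your own. Each camera call takes 0.05 s, during which the arm holds its last target. There are 200 camera calls.

## Working session

There is one attempt and no reset: what is moved stays moved. The work goes in short steps, Python scripts to look and compute and a tool call to move; the robot and the scene stay as the last step left them, time stands still between calls to the robot, and variables do not carry over. Pictures are saved under pics/ and viewed, at most 10 in all, crops included, and the job is handed in when it is done.

Besides the shell and the picture viewer there is one more tool, called after "Emit:" in YAML: its name, and indented under it one key for each argument. drive_tool: Moves the arm, as the interface text tells. Its arguments: {"type":"object","properties":{"series":{"type":"array","items":{"type":"array","items":{"type":"number","minimum":-1,"maximum":1}}},"grip_force":{"type":"number"}},"required":["series"]}

```bash
mkdir -p pics; cat > h.py <<'E'
from plant import *
import numpy as np, cv2
def lm(names,cams=("side","top")):
    for n in names:
        for c in cams:
            try:
                for d in landmark_of(n,c)[:3]: print(n,c,round(d["p"],2),np.round(d["location"],4))
            except Exception as e: print(n,c,e)
def proj(P,c):
    i=camera_info(c); p=np.array(i["world_to_cam"])@np.r_[P,1]
    return i["cx"]+i["fx"]*p[0]/-p[2], i["cy"]-i["fy"]*p[1]/-p[2]
E
python3 - <<'E'
from h import *
a=capture("side");b=capture("top")
cv2.imwrite("pics/a.png",a);cv2.imwrite("pics/b.png",b)
lm(["crank_knob","crank_axis","rocker_pivot","rocker_near","rocker_far","platform_top","ledge_top","pot_mid","pot_low_mid","pot_tall_mid","bowl"])
s=get_state();print(s)
print({k:v for k,v in camera_info("top").items()})
E
```

```text
crank_knob side 0.61 [ 0.5513 -0.144   0.1048]
crank_knob side 0.56 [0.5579 0.1868 0.1189]
crank_knob side 0.47 [0.5033 0.1925 0.1134]
crank_knob top 0.45 [0.5043 0.1919 0.1205]
crank_axis side 0.95 [0.5605 0.1866 0.119 ]
crank_axis top 0.61 [0.5622 0.1881 0.119 ]
crank_axis top 0.36 [0.5131 0.3193 0.0845]
rocker_pivot side 0.79 [0.5143 0.3161 0.0865]
rocker_pivot top 0.58 [0.5112 0.3189 0.0856]
rocker_near top 0.7 [0.5521 0.3106 0.1024]
rocker_near top 0.55 [0.4764 0.3169 0.08  ]
rocker_far side 0.49 [0.5477 0.3135 0.1021]
rocker_far top 0.68 [0.5474 0.3135 0.1017]
platform_top side 0.78 [ 0.5486 -0.2431  0.0693]
platform_top top 0.92 [ 0.5496 -0.2443  0.0667]
ledge_top side 0.65 [ 0.5545 -0.1423  0.1019]
ledge_top top 0.56 [ 0.5475 -0.1432  0.1056]
pot_mid side 0.69 [ 0.5584 -0.2521  0.1065]
pot_mid side 0.67 [ 0.7147 -0.2196  0.0369]
pot_mid side 0.59 [ 0.3592 -0.2311  0.0375]
pot_mid top 0.94 [ 0.7105 -0.2187  0.0372]
pot_mid top 0.9 [ 0.5517 -0.2535  0.1046]
pot_mid top 0.77 [ 0.3567 -0.2331  0.0387]
pot_low_mid side 0.76 [0.4544 0.5426 0.0304]
pot_low_mid top 0.91 [0.4497 0.540
[... 683 characters left out ...]
280e-02, -1.07768908e-04]), 'tcp_pos': array([0.20829965, 0.58925992, 0.20540859]), 'orientation': array([-3.14150898e+00,  1.58746042e-05,  2.80182278e+00]), 'ft_force': array([-0.61844157, -0.15453496,  0.36004978]), 'ft_torque': array([ 0.04449203,  0.02295131, -0.03515932]), 'gripper_force': 0.0, 'grip_width': 0.09432779109308707}
{'fx': 373.4625693207791, 'fy': 373.4625693207791, 'cx': 322.1492566428544, 'cy': 202.72382453563267, 'world_to_cam': array([[-0.01258506, -0.99976576, -0.01760774,  0.00809449],
       [ 0.99735428, -0.01381167,  0.07137006, -0.53601877],
       [-0.07159654, -0.01666296,  0.99729448, -1.17199628],
       [ 0.        ,  0.        ,  0.        ,  1.        ]])}
```

View pics/a.png

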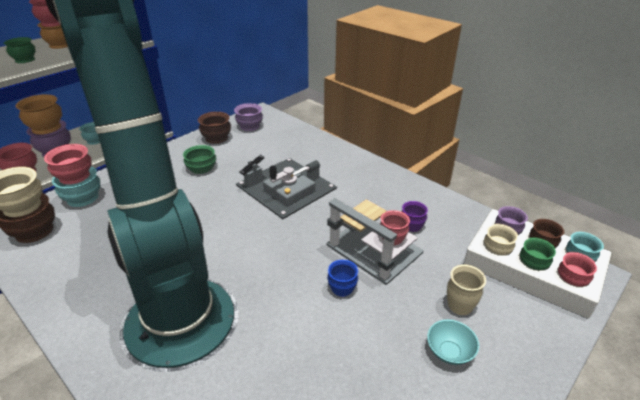

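View pics/b.png

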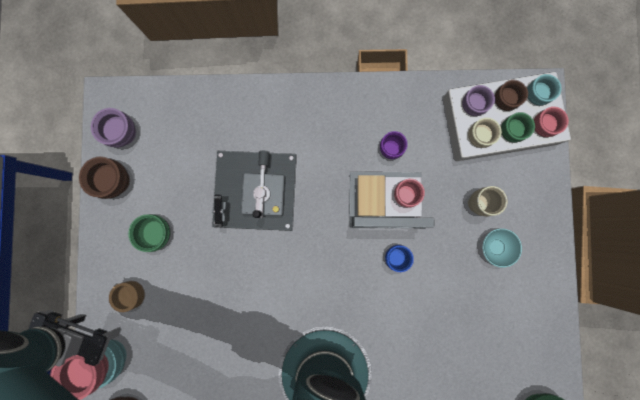

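Side: pump at about (288,178), lift at (378,232), with its red planter at (393,227). Top: the crank hub is at (261,193), a small black knob at (257,214) on the robot side, a larger black thing at (263,158) on the far side, and the rocker at (221,210).

Knob candidates: top (257,214) or (263,158). The robot-facing side points to (257,214). Planter candidates: red at (408,193) on the platform, blue at (398,257), purple at (393,145). The red one is the right one. I'll check the pump in a close crop.

```bash
python3 - <<'E'
from h import *
a=cv2.imread("pics/a.png");b=cv2.imread("pics/b.png")
print("top",camera_info("top").keys())
for n,P in dict(ax=(.561,.187,.1175),kn=(.5035,.192,.1175),piv=(.5127,.3175,.085)).items():
    print(n,np.round(proj(P,"side")),np.round(proj(P,"top"),1))
A=cv2.resize(a[140:220,230:340],None,fx=5.4,fy=3.6*1.5,interpolation=2)[:,:594]
B=cv2.resize(b[145:235,205:305],None,fx=4,fy=4,interpolation=2)
o=np.zeros((600,800,3),np.uint8);A=cv2.resize(A,(396,288));o[:288,404:800]=A;o[:360,:400]=B
L=cv2.resize(b[165:235,340:440],None,fx=4,fy=3.4,interpolation=2);o[362:600,:400]=L
S=cv2.resize(a[190:275,320:430],(396,306));o[290:596,404:800]=S
cv2.imwrite("pics/c.png",o)
E
```

```text
top dict_keys(['fx', 'fy', 'cx', 'cy', 'world_to_cam'])
ax [287. 165.] [258.2 192.8]
kn [274. 171.] [256.5 212.3]
piv [252. 164.] [217.2 210.3]
```

View pics/c.png

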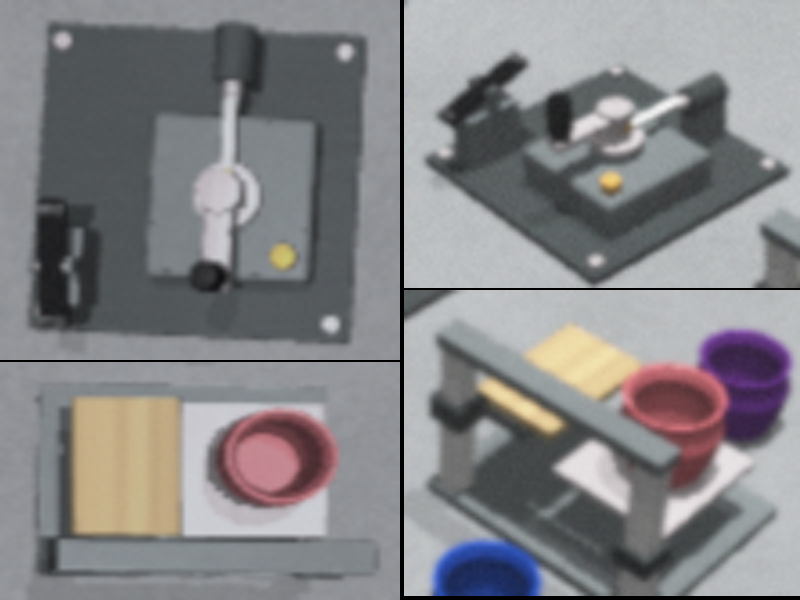

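The knob is the small black one on the robot side, top (257,214); the far black block is the plunger housing. The rocker's far end is up, so it is on hold. Pump yaw is about -0.08, axis (0.561,0.187), far pressing point (0.549,0.3145).

Emit:
drive_tool:
  series:
    - [-0.412,-0.145,0.02,0,0,-0.2163,1]
    - [-0.412,-0.145,0.02,0,0,-0.2163,1]
    - [-0.412,-0.145,0.02,0,0,-0.2163,1]
    - [-0.412,-0.145,0.02,0,0,-0.2163,1]
    - [-0.412,-0.145,0.02,0,0,-0.2163,1]
    - [-0.412,-0.145,0.02,0,0,-0.2163,1]
    - [-0.412,-0.145,0.02,0,0,-0.2163,1]
    - [-0.412,-0.145,0.02,0,0,-0.2163,1]
    - [-0.412,-0.145,0.02,0,0,-0.2163,1]
    - [-0.412,-0.145,0.02,0,0,-0.2163,1]

```text
time_s: 2.03
tcp_pos: [0.5303, 0.3294, 0.1867]
orientation: [3.141, 0.0, -3.142]
ft_force: [0.7, 0.7, 0.6]
grip_width: 0.0306
gripper_force: 0.0
```

Emit:
drive_tool:
  series:
    - [0,0,0,0,0,0,1]
    - [0,0,0,0,0,0,1]

```text
time_s: 2.2
tcp_pos: [0.5307, 0.3286, 0.1862]
orientation: [-3.141, 0.0, 3.137]
ft_force: [-0.7, 0.8, 0.4]
grip_width: 0.0173
gripper_force: 0.0
```

Emit:
drive_tool:
  series:
    - [-0.02,-0.014,0,0,0,0,1]
    - [-0.02,-0.014,0.03,0,0,0,1]
    - [-0.02,-0.014,0.06,0,0,0,1]
    - [-0.02,-0.014,0.07,0,0,0,1]
    - [-0.02,-0.014,0.075,0,0,0,1]
    - [-0.02,-0.014,0.075,0,0,0,1]
    - [-0.02,-0.014,0.075,0,0,0,1]
    - [-0.02,-0.014,0.075,0,0,0,1]

```text
time_s: 2.87
tcp_pos: [0.5494, 0.3176, 0.1132]
orientation: [3.14, 0.002, -3.141]
ft_force: [0.6, -0.3, 0.1]
grip_width: 0.0003
gripper_force: 0.0
```

Emit:
drive_tool:
  series:
    - [0,0,0.005,0,0,0,1]
    - [0,0,0.01,0,0,0,1]
    - [0,0,0.015,0,0,0,1]
    - [0,0,0.02,0,0,0,1]
    - [0,0,0.025,0,0,0,1]
    - [0,0,0.028,0,0,0,1]
    - [0,0,0.03,0,0,0,1]
    - [0,0,0.031,0,0,0,1]
    - [0,0,0.031,0,0,0,1]
    - [0,0,0.031,0,0,0,1]

```text
time_s: 3.7
tcp_pos: [0.5489, 0.3169, 0.081]
orientation: [-3.142, -0.0, 3.142]
ft_force: [-3.4, -2.1, 10.2]
grip_width: 0.0004
gripper_force: 4.2
```

Emit:
drive_tool:
  series:
    - [0,0,-0.04,0,0,0,1]
    - [0,0,-0.08,0,0,0,0]
    - [0.02,-0.03,-0.11,0,0,0,0]
    - [0.035,-0.065,-0.11,0,0,0,0]
    - [0.05,-0.095,-0.11,0,0,0,0]
    - [0.052,-0.125,-0.11,0,0,0,0]
    - [0.052,-0.125,-0.11,0,0,0,0]
    - [0.052,-0.125,-0.11,0,0,0,0]
    - [0.052,-0.125,-0.11,0,0,0,0]

```text
time_s: 4.45
tcp_pos: [0.497, 0.1924, 0.1907]
orientation: [3.141, 0.0, -3.141]
ft_force: [-0.6, 1.2, 0.7]
grip_width: 0.0463
gripper_force: 0.0
```

```bash
python3 - <<'E'
from h import *
a=capture("side");b=capture("top")
lm(["rocker_near","rocker_far","crank_knob","ledge_top","platform_top"])
A=cv2.resize(a[110:220,210:340],(520,440),interpolation=2)
cv2.imwrite("pics/d.png",A);s=get_state();print(s["tcp_pos"],s["grip_width"])
E
```

```text
rocker_far side 0.58 [0.5466 0.3141 0.0787]
crank_knob side 0.71 [0.5519 0.315  0.0768]
crank_knob side 0.47 [0.4999 0.1934 0.1101]
crank_knob side 0.46 [ 0.3888 -0.5538  0.0012]
ledge_top side 0.98 [ 0.5572 -0.1429  0.1018]
ledge_top top 0.92 [ 0.5503 -0.1465  0.1054]
ledge_top top 0.49 [ 0.5295 -0.4955  0.0595]
platform_top side 0.85 [ 0.5501 -0.2436  0.0716]
platform_top top 0.89 [ 0.5461 -0.2442  0.0687]
[0.49693039 0.19198268 0.19057811] 0.04697798278510493
```

View pics/d.png

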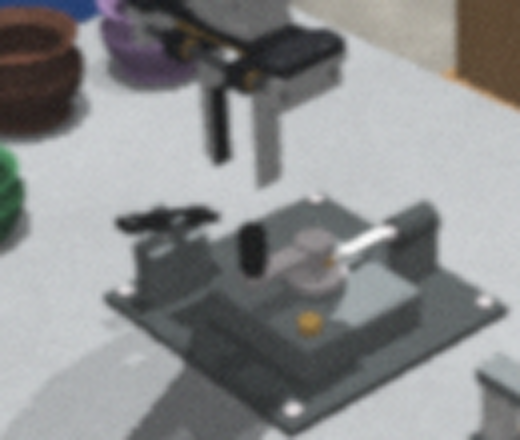

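The rocker is tipped (far end down) and the fingers straddle the knob at (253,250). Now I'll descend and grip.

Emit:
drive_tool:
  series:
    - [0,0,0.03,0,0,0,0]
    - [0,0,0.055,0,0,0,0]
    - [0,0,0.07,0,0,0,0]
    - [0,0,0.08,0,0,0,0]
    - [0,0,0.086,0,0,0,0]
    - [0,0,0.086,0,0,0,0]

```text
time_s: 5.55
tcp_pos: [0.4967, 0.1918, 0.104]
orientation: [-3.141, -0.001, 3.142]
ft_force: [0.8, -0.2, -0.2]
grip_width: 0.0467
gripper_force: 0.0
```

Emit:
drive_tool:
  series:
    - [0,0,0,0,0,0,0.5]
    - [0,0,0,0,0,0,0.6]
    - [0,0,0,0,0,0,0.7]
    - [0,0,0,0,0,0,1]
    - [0,0,0,0,0,0,1]
    - [0,0,0,0,0,0,1]
    - [0,0,0,0,0,0,1]
  grip_force: 20

```text
time_s: 6.13
tcp_pos: [0.4973, 0.192, 0.1052]
orientation: [3.141, 0.001, 3.141]
ft_force: [-1.2, -0.9, 7.2]
grip_width: 0.0238
gripper_force: 20.0
```

```bash
cat >> h.py <<'E'
def table(t0,t1,n=10,b0=np.pi-.08,r=.065,jaw=1):
    t=np.radians(np.linspace(t0,t1,n+1)); b=b0-t
    d=r*np.c_[-(np.cos(b)-np.cos(b[0])),np.sin(b)-np.sin(b[0])][1:]
    print(t0,[[round(x,3),round(y,3),0,0,0,0,jaw] for x,y in d])
E
python3 -c "
from h import *
for k in range(5): table(72*k,72*k+72)"
```

```text
0 [[np.float64(-0.001), np.float64(0.008), 0, 0, 0, 0, 1], [np.float64(-0.003), np.float64(0.016), 0, 0, 0, 0, 1], [np.float64(-0.006), np.float64(0.023), 0, 0, 0, 0, 1], [np.float64(-0.011), np.float64(0.031), 0, 0, 0, 0, 1], [np.float64(-0.015), np.float64(0.037), 0, 0, 0, 0, 1], [np.float64(-0.021), np.float64(0.043), 0, 0, 0, 0, 1], [np.float64(-0.027), np.float64(0.048), 0, 0, 0, 0, 1], [np.float64(-0.034), np.float64(0.052), 0, 0, 0, 0, 1], [np.float64(-0.042), np.float64(0.056), 0, 0, 0, 0, 1], [np.float64(-0.05), np.float64(0.058), 0, 0, 0, 0, 1]]
72 [[np.float64(-0.008), np.float64(0.001), 0, 0, 0, 0, 1], [np.float64(-0.016), np.float64(0.002), 0, 0, 0, 0, 1], [np.float64(-0.024), np.float64(0.001), 0, 0, 0, 0, 1], [np.float64(-0.032), np.float64(-0.001), 0, 0, 0, 0, 1], [np.float64(-0.04), np.float64(-0.003), 0, 0, 0, 0, 1], [np.float64(-0.047), np.float64(-0.007), 0, 0, 0, 0, 1], [np.float64(-0.054), np.float64(-0.011), 0, 0, 0, 0, 1], [np.float64(-0.06), np.float64(-0.017), 0, 0, 0, 0, 1], [np.float64(-0.066), np.float64(-0.023), 0, 0, 0, 0, 1], [np.float64(-0.071), np.fl
[... 1017 characters left out ...]
, np.float64(-0.022), 0, 0, 0, 0, 1], [np.float64(0.067), np.float64(-0.02), 0, 0, 0, 0, 1], [np.float64(0.074), np.float64(-0.018), 0, 0, 0, 0, 1]]
288 [[np.float64(0.007), np.float64(0.004), 0, 0, 0, 0, 1], [np.float64(0.014), np.float64(0.008), 0, 0, 0, 0, 1], [np.float64(0.02), np.float64(0.013), 0, 0, 0, 0, 1], [np.float64(0.026), np.float64(0.019), 0, 0, 0, 0, 1], [np.float64(0.031), np.float64(0.026), 0, 0, 0, 0, 1], [np.float64(0.034), np.float64(0.033), 0, 0, 0, 0, 1], [np.float64(0.037), np.float64(0.041), 0, 0, 0, 0, 1], [np.float64(0.039), np.float64(0.049), 0, 0, 0, 0, 1], [np.float64(0.04), np.float64(0.057), 0, 0, 0, 0, 1], [np.float64(0.04), np.float64(0.065), 0, 0, 0, 0, 1]]
```

Emit:
drive_tool:
  series:
    - [-0.001,0.008,0,0,0,0,1]
    - [-0.003,0.016,0,0,0,0,1]
    - [-0.006,0.023,0,0,0,0,1]
    - [-0.011,0.031,0,0,0,0,1]
    - [-0.015,0.037,0,0,0,0,1]
  grip_force: 25

```text
time_s: 6.55
tcp_pos: [0.512, 0.2293, 0.1052]
orientation: [-3.141, -0.0, -3.141]
ft_force: [-3.1, -5.7, 10.2]
grip_width: 0.0234
gripper_force: 25.0
```

Emit:
drive_tool:
  series:
    - [-0.006,0.006,0,0,0,0,1]
    - [-0.012,0.011,0,0,0,0,1]
    - [-0.019,0.015,0,0,0,0,1]
    - [-0.027,0.019,0,0,0,0,1]
    - [-0.035,0.021,0,0,0,0,1]
  grip_force: 30

```text
time_s: 6.97
tcp_pos: [0.5466, 0.2509, 0.1052]
orientation: [3.141, -0.001, -3.141]
ft_force: [-7.7, 1.5, 10.7]
grip_width: 0.0231
gripper_force: 30.0
```

Emit:
drive_tool:
  series:
    - [-0.008,0.001,0,0,0,0,1]
    - [-0.016,0.002,0,0,0,0,1]
    - [-0.024,0.001,0,0,0,0,1]
    - [-0.032,-0.001,0,0,0,0,1]
    - [-0.04,-0.003,0,0,0,0,1]
    - [-0.047,-0.007,0,0,0,0,1]
    - [-0.054,-0.011,0,0,0,0,1]
    - [-0.06,-0.017,0,0,0,0,1]
    - [-0.066,-0.023,0,0,0,0,1]
    - [-0.071,-0.029,0,0,0,0,1]

```text
time_s: 7.8
tcp_pos: [0.6178, 0.2219, 0.1052]
orientation: [3.14, -0.0, -3.141]
ft_force: [-9.3, 1.5, 10.9]
grip_width: 0.0235
gripper_force: 30.0
```

Emit:
drive_tool:
  series:
    - [-0.003,-0.007,0,0,0,0,1]
    - [-0.006,-0.015,0,0,0,0,1]
    - [-0.008,-0.023,0,0,0,0,1]
    - [-0.008,-0.031,0,0,0,0,1]
    - [-0.008,-0.039,0,0,0,0,1]
    - [-0.007,-0.047,0,0,0,0,1]
    - [-0.005,-0.055,0,0,0,0,1]
    - [-0.002,-0.063,0,0,0,0,1]
    - [0.002,-0.07,0,0,0,0,1]
    - [0.007,-0.076,0,0,0,0,1]

```text
time_s: 8.63
tcp_pos: [0.6111, 0.145, 0.1053]
orientation: [3.141, 0.001, -3.141]
ft_force: [1.1, 4.3, 5.7]
grip_width: 0.0231
gripper_force: 30.0
```

Emit:
drive_tool:
  series:
    - [0.006,-0.006,0,0,0,0,1]
    - [0.012,-0.011,0,0,0,0,1]
    - [0.019,-0.015,0,0,0,0,1]
    - [0.026,-0.019,0,0,0,0,1]
    - [0.034,-0.021,0,0,0,0,1]
    - [0.042,-0.022,0,0,0,0,1]
    - [0.05,-0.023,0,0,0,0,1]
    - [0.059,-0.022,0,0,0,0,1]
    - [0.067,-0.02,0,0,0,0,1]
    - [0.074,-0.018,0,0,0,0,1]

```text
time_s: 9.47
tcp_pos: [0.5371, 0.1276, 0.1053]
orientation: [3.14, 0.002, -3.141]
ft_force: [5.1, 7.5, 2.9]
grip_width: 0.0232
gripper_force: 30.0
```

Emit:
drive_tool:
  series:
    - [0.007,0.004,0,0,0,0,1]
    - [0.014,0.008,0,0,0,0,1]
    - [0.02,0.013,0,0,0,0,1]
    - [0.026,0.019,0,0,0,0,1]
    - [0.03,0.026,0,0,0,0,1]
    - [0.033,0.033,0,0,0,0,1]
    - [0.036,0.041,0,0,0,0,1]
    - [0.038,0.049,0,0,0,0,1]
    - [0.039,0.057,0,0,0,0,1]
    - [0.039,0.065,0,0,0,0,1]

```text
time_s: 10.3
tcp_pos: [0.4973, 0.1915, 0.1051]
orientation: [-3.141, -0.001, 3.141]
ft_force: [-5.3, -4.0, 15.2]
grip_width: 0.0231
gripper_force: 30.0
```

Emit:
drive_tool:
  series:
    - [-0.001,0.008,-0.001,0,0,0,1]
    - [-0.003,0.016,-0.001,0,0,0,1]
    - [-0.006,0.023,-0.001,0,0,0,1]
    - [-0.011,0.031,-0.001,0,0,0,1]
    - [-0.015,0.037,-0.001,0,0,0,1]
    - [-0.021,0.043,-0.001,0,0,0,1]
    - [-0.027,0.048,-0.001,0,0,0,1]
    - [-0.034,0.052,-0.001,0,0,0,1]
    - [-0.042,0.056,-0.001,0,0,0,1]
    - [-0.05,0.058,-0.001,0,0,0,1]

```text
time_s: 11.13
tcp_pos: [0.5466, 0.2509, 0.1053]
orientation: [-3.141, -0.003, -3.141]
ft_force: [-8.6, 3.2, 6.0]
grip_width: 0.0234
gripper_force: 30.0
```

Emit:
drive_tool:
  series:
    - [-0.008,0.001,0,0,0,0,1]
    - [-0.016,0.002,0,0,0,0,1]
    - [-0.024,0.001,0,0,0,0,1]
    - [-0.032,-0.001,0,0,0,0,1]
    - [-0.04,-0.003,0,0,0,0,1]
    - [-0.047,-0.007,0,0,0,0,1]
    - [-0.054,-0.011,0,0,0,0,1]
    - [-0.06,-0.017,0,0,0,0,1]
    - [-0.066,-0.023,0,0,0,0,1]
    - [-0.071,-0.029,0,0,0,0,1]

```text
time_s: 11.97
tcp_pos: [0.618, 0.2215, 0.1053]
orientation: [3.141, -0.002, -3.141]
ft_force: [-10.3, 0.9, 6.1]
grip_width: 0.0233
gripper_force: 30.0
```

```bash
python3 - <<'E'
from h import *
a=capture("side");b=capture("top")
for i in range(2): lm(["ledge_top","platform_top"]); capture("side");capture("top")
cv2.imwrite("pics/e_full.png",a);cv2.imwrite("pics/e_top.png",b)
o=np.zeros((600,800,3),np.uint8)
o[:,:500]=cv2.resize(a[190:280,325:425],(500,600),interpolation=2)[:, :500]
o[:240,505:800]=cv2.resize(b[165:235,340:440],(295,240))
cv2.imwrite("pics/e.png",o)
s=get_state();print(s["tcp_pos"],s["ft_force"],s["time_s"])
E
```

```text
ledge_top side 0.94 [ 0.5511 -0.1427  0.1036]
ledge_top side 0.28 [0.5616 0.1866 0.1212]
ledge_top top 0.86 [ 0.5511 -0.1444  0.1067]
platform_top side 0.63 [ 0.5477 -0.2406  0.099 ]
platform_top top 0.87 [ 0.5504 -0.2442  0.0996]
ledge_top side 0.63 [ 0.5557 -0.1424  0.104 ]
ledge_top top 0.77 [ 0.5522 -0.1447  0.1074]
platform_top side 0.8 [ 0.5489 -0.2424  0.0965]
platform_top top 0.69 [ 0.5515 -0.244   0.0958]
[0.61842787 0.22061696 0.10537093] [-3.03360052 -4.82666992  3.69025753] 12.6667
```

View pics/e.png

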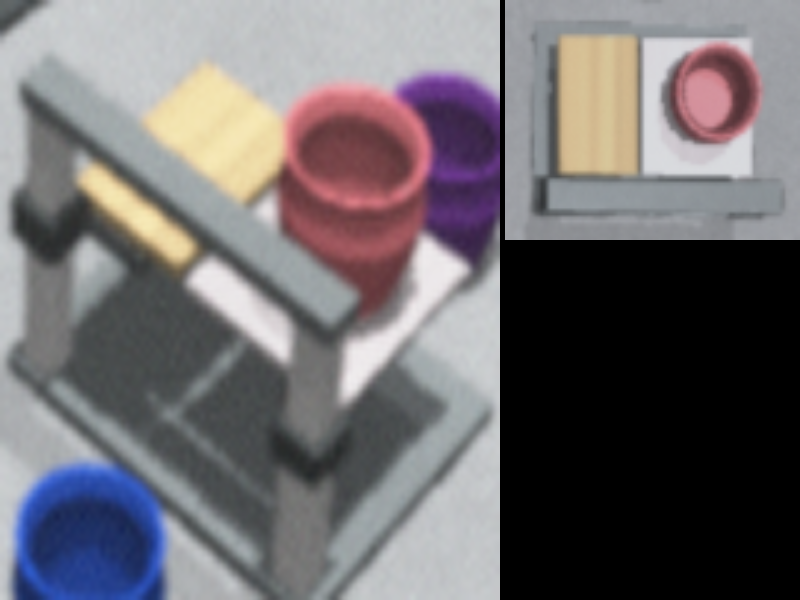

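The planter stands on the platform at about 98 mm (504° wound), and the ledge shows a little higher. I'll fit the edges to get the ledge height more exactly.

```bash
cat > fit.py <<'E'
from h import *
from scipy.optimize import least_squares
from scipy.ndimage import map_coordinates, gaussian_filter
def grab(n=6): return {c:gaussian_filter(np.mean([capture(c).astype(float) for _ in range(n)],0).mean(2),0.7) for c in("side","top")}
# edges: (part, camera, start, end) in lift frame; part 0 ledge, 1 platform
L=lambda a,b:(np.array(a),np.array(b))
E=[("l","top",*L((.055,.06),(-.03,.06))),("l","top",*L((.055,.14),(-.03,.14))),("l","top",*L((.06,.065),(.06,.135))),
("l","side",*L((.06,.075),(.06,.135))),("l","side",*L((.055,.14),(.02,.14))),
("p","top",*L((.06,.045),(.06,-.05))),("p","top",*L((.055,-.055),(.035,-.055))),
("p","side",*L((-.055,-.055),(.055,-.055))),("p","side",*L((-.06,.05),(-.06,.015)))]
def run(im,zp,p0=(.549,-.2445,0,.105,0,0),show=False):
    def pts(p):
        out=[]
        for part,c,a,b in E:
            z=p[3] if part=="l" else zp
            R=np.array([[np.cos(p[2]),-np.sin(p[2])],[np.sin(p[2]),np.cos(p[2])]])
            for t in np.linspace(0,1,12):
                w=R@(a+(b-a)*t)+p[:2]; q=np.array(proj((*w,z),c))
                out.append(q+(p[4:6] if c=="side" else 0))
        return np.array(out)
    p=np.array(p0,float)
    for it in range(8):
        P=pts(p); T=np.zeros(len(P)); N=np.zeros_like(P); w=np.zeros(len(P))
        rng=np.arange(-3,3.01,.1) if it<4 else np.arange(-1.8,1.81,.1)
        for k,(part,c,a,b) in enumerate(E):
            s=slice(12*k,12*k+12); d=P[12*k+11]-P[12*k]; n=np.array([-d[1],d[0]])/np.hypot(*d)
            S=P[s][:,None]+rng[None,:,None]*n
            v=map_coordinates(im[c],[S[...,1],S[...,0]],order=3)
            g=np.abs(np.gradient(v,axis=1)); j=g.argmax(1); T[s]=rng[j]; w[s]=g.max(1)>0.6
            N[s]=n
        tgt=P+T[:,None]*N
        f=lambda x:np.r_[w*((pts(x)-tgt)*N).sum(1),(x[4:6])/3.]
        r=least_squares(f,p,loss="soft_l1",f_scale=.3,x_scale=(.001,.001,.01,.001,.1,.1)); p=r.x
    res=((pts(p)-tgt)*N).sum(1).reshape(-1,12)
    print("zl",round(p[3],4),"p",np.round(p,4)); print("edge med res",np.round(np.median(res,1),2),"std",np.round(res.std(1),2),"w",w.reshape(-1,12).sum(1))
    return p,pts(p)
E
python3 - <<'E'
from fit import *
im=grab(); np.savez("im1.npz",**im)
for z0 in(.100,.105,.11): p,P=run(im,.098,(.549,-.2445,0,z0,0,0))
x0,y0,s=325,190,8
v=cv2.resize(im["side"][y0:y0+70,x0:x0+95],None,fx=s,fy=s,interpolation=2); v=cv2.cvtColor(np.clip(v,0,255).astype(np.uint8),8)
for k in range(3,9):
    if E[k][1]=="side": cv2.line(v,*[tuple(int(c) for c in ((q-(x0,y0)+.5)*s)) for q in(P[12*k],P[12*k+11])],(0,0,255) if E[k][0]=="l" else (0,255,0),1)
cv2.imwrite("pics/f.png",v)
E
```

```text
Traceback (most recent call last):
  File "fit.py", line 33, in run
    r=least_squares(f,p,loss="soft_l1",f_scale=.3,x_scale=(.001,.001,.01,.001,.1,.1)); p=r.x
  File "fit.py", line 32, in <lambda>
    f=lambda x:np.r_[w*((pts(x)-tgt)*N).sum(1),(x[4:6])/3.]
                         ~~~^^^
  File "fit.py", line 18, in pts
    w=R@(a+(b-a)*t)+p[:2]; q=np.array(proj((*w,z),c))
                                      ~~~~^^^^^^^^^^
  File "h.py", line 10, in proj
    i=camera_info(c); p=np.array(i["world_to_cam"])@np.r_[P,1]
ValueError: time passes only in moves, steps and waits
```

```bash
sed -i 's/i=camera_info(c); p=/i=ci(c); p=/; s/^def proj/import functools\nci=functools.cache(lambda c:camera_info(c))\ndef proj/' h.py
python3 - <<'E'
from fit import *
im=dict(np.load("im1.npz"))
for z0 in(.100,.105,.11): p,P=run(im,.098,(.549,-.2445,0,z0,0,0))
x0,y0,s=325,190,8
v=cv2.resize(im["side"][y0:y0+70,x0:x0+95],None,fx=s,fy=s,interpolation=2); v=cv2.cvtColor(np.clip(v,0,255).astype(np.uint8),8)
for k in range(3,9):
    if E[k][1]=="side": cv2.line(v,*[tuple(int(c) for c in ((q-(x0,y0)+.5)*s)) for q in(P[12*k],P[12*k+11])],(0,0,255) if E[k][0]=="l" else (0,255,0),1)
cv2.imwrite("pics/f.png",v)
E
```

```text
zl 0.1057 p [ 0.5486 -0.2466 -0.0204  0.1057 -0.489   0.5554]
edge med res [ 1.2  -0.1  -0.1  -0.05  0.66 -0.15 -0.55  0.08 -0.  ] std [0.06 0.19 0.18 0.51 0.31 0.1  0.77 0.26 0.05] w [12. 12. 12. 10.  2. 12. 12. 12. 12.]
zl 0.1056 p [ 0.5485 -0.2467 -0.0207  0.1056 -0.5036  0.5373]
edge med res [ 1.2  -0.15 -0.1  -0.06  0.64 -0.15 -0.2   0.1  -0.  ] std [0.05 0.2  0.18 0.5  0.31 0.1  0.74 0.26 0.05] w [12. 12. 12. 10.  2. 12. 12. 12. 12.]
zl 0.1057 p [ 0.5486 -0.2467 -0.0206  0.1057 -0.497   0.5451]
edge med res [ 1.17 -0.13 -0.09 -0.06  0.68 -0.15 -0.23  0.1  -0.  ] std [0.06 0.18 0.16 0.5  0.33 0.1  0.75 0.26 0.05] w [12. 12. 12. 10.  2. 12. 12. 12. 12.]
```

View pics/f.png

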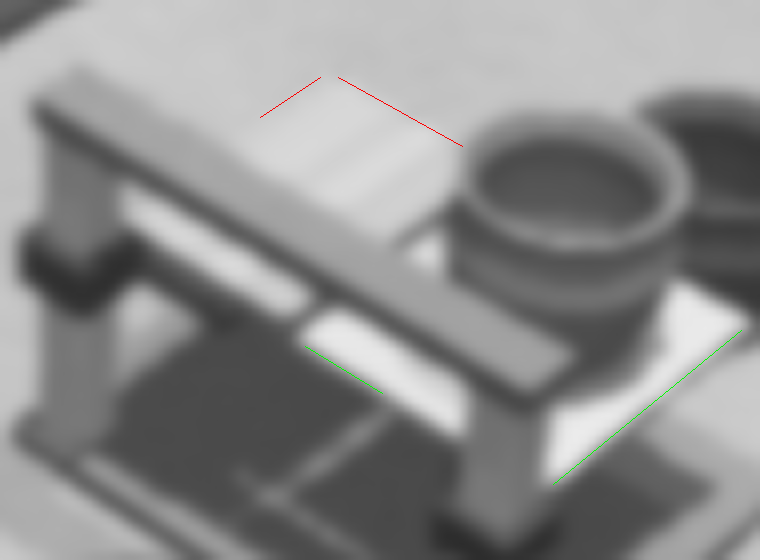

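The grey fit is weak on the ledge's far edges in the side view, since plywood against grey bench has little contrast. I'll refit with the blue channel for the ledge and use the platform's far edge, which has no side face showing.

```bash
sed -i 's/^def grab.*/def grab(n=6):\n    o={}\n    for c in("side","top"):\n        m=np.mean([capture(c).astype(float) for _ in range(n)],0)\n        o[c+"p"]=gaussian_filter(m.mean(2),.6); o[c+"l"]=gaussian_filter(m[...,0]-.6*m[...,2],.6)\n    return o/; s/im\[c\]/im[c+part]/' fit.py
python3 - <<'E'
s=open("fit.py").read()
i=s.index('("p","side"'); j=s.index("def run")
s=s[:i]+'("p","side",*L((.06,-.05),(.06,-.035)))]\n'+s[j:]
open("fit.py","w").write(s)
E
python3 - <<'E'
from fit import *
i=ci("side");M=np.array(i["world_to_cam"]);print("cam",-M[:3,:3].T@M[:3,3])
im=grab(); np.savez("im2.npz",**im)
for z0 in(.100,.105,.11): p,P=run(im,.098,(.549,-.2445,-.01,z0,0,0))
# far-edge line only
v=[]
x0,y0,s=325,190,8
for ch in "lp":
    u=cv2.resize(im["side"+ch][y0:y0+50,x0:x0+95],None,fx=s,fy=s*.75,interpolation=2); u=cv2.normalize(u,None,0,255,cv2.NORM_MINMAX).astype(np.uint8); u=cv2.cvtColor(u,8)
    for k in range(len(E)):
        if E[k][1]=="side": cv2.line(u,*[tuple(int(c) for c in ((q-(x0,y0)+.5)*(s,s*.75))) for q in(P[12*k],P[12*k+11])],(0,0,255) if E[k][0]=="l" else (0,255,0),1)
    v.append(u)
cv2.imwrite("pics/g.png",np.vstack(v)); print(get_state()["time_s"])
E
```

```text
cam [-0.30931118 -0.77133458  0.96812546]
zl 0.1029 p [ 0.5486 -0.2453 -0.025   0.1029  0.0784  0.1372]
edge med res [ 1.11 -0.49 -0.1   0.09  0.   -0.15 -0.09 -0.  ] std [0.05 0.43 0.13 0.52 0.09 0.14 0.88 0.06] w [12. 12. 12. 11. 12. 12. 12. 12.]
zl 0.1029 p [ 0.5485 -0.2453 -0.0252  0.1029  0.0715  0.1174]
edge med res [ 1.12 -0.48 -0.1   0.09  0.   -0.14 -0.09 -0.01] std [0.05 0.43 0.13 0.52 0.09 0.13 0.88 0.06] w [12. 12. 12. 11. 12. 12. 12. 12.]
zl 0.1029 p [ 0.5486 -0.2453 -0.0249  0.1029  0.0768  0.1285]
edge med res [ 1.11 -0.49 -0.1   0.1   0.   -0.15 -0.09 -0.  ] std [0.05 0.43 0.13 0.52 0.09 0.13 0.88 0.06] w [12. 12. 12. 11. 12. 12. 12. 12.]
13.8667
```

View pics/g.png

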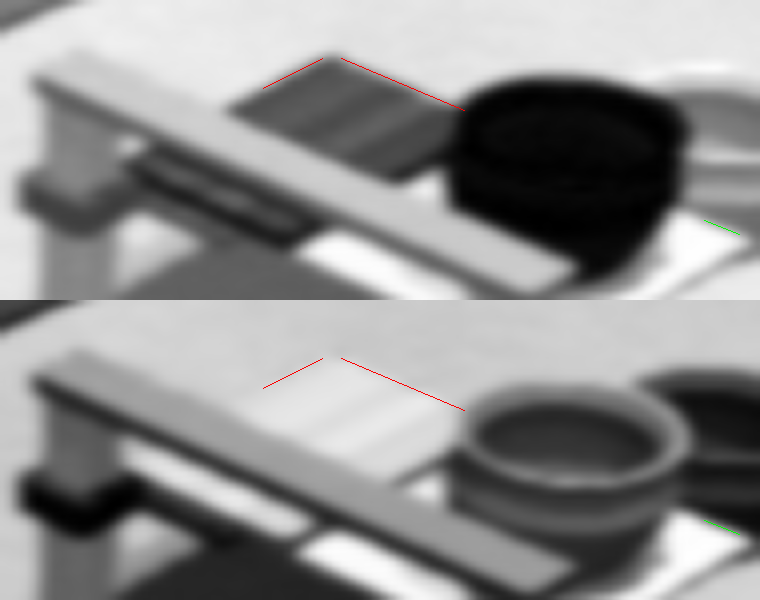

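```bash
sed -i 's/("l","top",\*L((.055,.06),(-.03,.06))),//; s/(.06,.075),(.06,.135)/(.06,.09),(.06,.135)/; s/(.055,.14),(.02,.14))/(.052,.14),(.025,.14))/; s/(.055,.14),(-.03,.14)/(.052,.14),(-.03,.14)/' fit.py
sed -i 's/("p","top",\*L((.055,-.055),(.035,-.055))),//' fit.py
python3 - <<'E'
from fit import *
im=dict(np.load("im2.npz"))
for y in(-.2435,-.2445,-.247): run(im,.098,(.549,y,-.01,.104,0,0))
E
```

```text
zl 0.1018 p [ 0.5486 -0.2362 -0.0296  0.1018  2.1942  1.1538]
edge med res [-0.09 -0.1   0.01 -0.   -0.09 -0.  ] std [0.6  0.53 0.06 0.1  0.16 0.07] w [12. 11. 12. 12. 12. 12.]
zl 0.1019 p [ 0.5486 -0.2363 -0.029   0.1019  2.1943  1.179 ]
edge med res [-0.06 -0.1  -0.   -0.   -0.1  -0.  ] std [0.6  0.52 0.07 0.1  0.18 0.07] w [12. 11. 12. 12. 12. 12.]
zl 0.1018 p [ 0.5486 -0.2363 -0.0297  0.1018  2.186   1.1549]
edge med res [-0.09 -0.1   0.01  0.01 -0.09 -0.  ] std [0.6  0.53 0.06 0.09 0.16 0.07] w [12. 11. 12. 12. 12. 12.]
```

```bash
python3 - <<'E'
import fit; from fit import *
im=dict(np.load("im2.npz"))
E0=[e for e in E if abs(e[2][0]-e[3][0])<1e-6]
E0[0]=("l","top",np.array((.06,.07)),np.array((.06,.13)))
fit.E=E0; s=open("fit.py").read()
# fix y and du via strong priors
exec(s[s.index("def run"):].replace("(x[4:6])/3.]","(x[1]-p0[1])*1e5,x[4]*1e3,x[5]/3]"),fit.__dict__)
for y in(-.241,-.2445,-.248): fit.run(im,.098,(.549,y,-.02,.104,0,0))
E
```

```text
zl 0.102 p [ 0.5485 -0.241  -0.0288  0.102   0.     -0.0328]
edge med res [-0.1   0.01 -0.1  -0.  ] std [0.13 0.08 0.16 0.05] w [12. 12. 12. 12.]
zl 0.1021 p [ 0.5485 -0.2445 -0.0279  0.1021  0.     -0.0242]
edge med res [-0.11  0.   -0.07  0.01] std [0.14 0.07 0.15 0.07] w [12. 12. 12. 12.]
zl 0.102 p [ 0.5484 -0.248  -0.0279  0.102   0.     -0.0444]
edge med res [-0.1  -0.01 -0.04 -0.  ] std [0.15 0.08 0.16 0.09] w [12. 12. 12. 12.]
```

Ledge about 102–103 mm. I'll wind another 90° to 103 mm and stop there.

Emit:
drive_tool:
  series:
    - [-0.003,-0.007,0,0,0,0,1]
    - [-0.006,-0.015,0,0,0,0,1]
    - [-0.008,-0.023,0,0,0,0,1]
    - [-0.008,-0.031,0,0,0,0,1]
    - [-0.008,-0.039,0,0,0,0,1]
    - [-0.007,-0.047,0,0,0,0,1]
    - [-0.005,-0.055,0,0,0,0,1]
    - [-0.002,-0.063,0,0,0,0,1]
    - [0.002,-0.07,0,0,0,0,1]
    - [0.007,-0.076,0,0,0,0,1]

```text
time_s: 14.7
tcp_pos: [0.6111, 0.1449, 0.1054]
orientation: [3.141, -0.001, -3.141]
ft_force: [-0.7, 5.1, -1.9]
grip_width: 0.0233
gripper_force: 30.0
```

Emit:
drive_tool:
  series:
    - [0.006,-0.006,0,0,0,0,1]
    - [0.011,-0.01,0,0,0,0,1]
    - [0.015,-0.013,0,0,0,0,1]
    - [0.015,-0.013,0,0,0,0,1]
    - [0.015,-0.013,0,0,0,0,1]
    - [0.015,-0.013,0,0,0,0,1]
    - [0.015,-0.013,0,0,0,0,1]

```text
time_s: 15.28
tcp_pos: [0.5954, 0.1318, 0.1053]
orientation: [-3.141, -0.003, -3.141]
ft_force: [-8.5, 2.5, 3.9]
grip_width: 0.0231
gripper_force: 30.0
```

```bash
python3 - <<'E'
import fit; from fit import *
im=grab(); np.savez("im3.npz",**im)
lm(["ledge_top","platform_top"])
fit.E=[e for e in E if abs(e[2][0]-e[3][0])<1e-6]
fit.E[0]=("l","top",np.array((.06,.07)),np.array((.06,.13)))
s=open("fit.py").read()
exec(s[s.index("def run"):].replace("(x[4:6])/3.]","(x[1]-p0[1])*1e5,x[4]*1e3,x[5]/3]"),fit.__dict__)
fit.run(im,.103,(.549,-.2445,-.025,.103,0,0))
s=get_state();print(s["time_s"],s["tcp_pos"],s["ft_force"])
i=[cv2.resize(capture("side")[190:275,320:430],(660,510),interpolation=2)][0];cv2.imwrite("pics/h.png",i)
E
```

```text
ledge_top side 0.77 [ 0.5536 -0.1433  0.1026]
ledge_top top 0.71 [ 0.5501 -0.1445  0.105 ]
platform_top side 0.74 [0.4511 0.5474 0.034 ]
platform_top side 0.56 [ 0.548  -0.2402  0.1025]
platform_top side 0.41 [0.548  0.3162 0.0784]
platform_top top 0.69 [ 0.5482 -0.2445  0.1034]
zl 0.1013 p [ 0.548  -0.2445 -0.0338  0.1013  0.     -0.2015]
edge med res [-0.09  0.01 -0.1  -0.02] std [0.14 0.09 0.16 0.08] w [12. 12. 12. 12.]
16.0833 [0.59542526 0.13182066 0.10535179] [-7.54072147  3.45429669  3.20113295]
```

View pics/h.png

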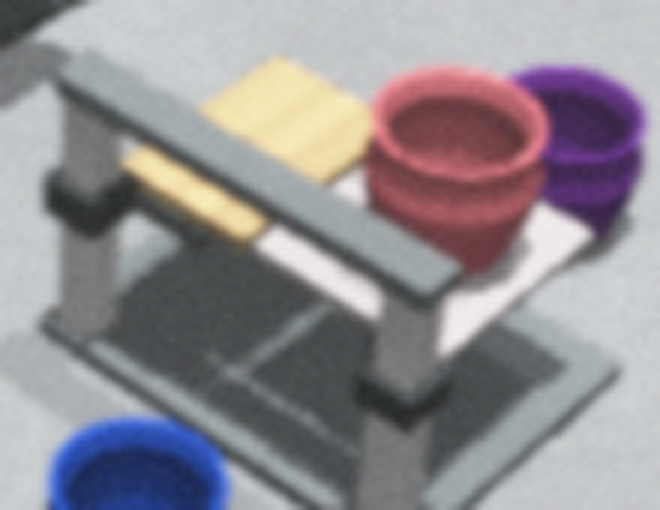

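The platform edge lies flush with the ledge to within my measuring error (ledge about 102–103 mm, platform 103 mm), and the planter stands upright. Now I'll release and go up.

Emit:
drive_tool:
  series:
    - [0,0,0,0,0,0,0.3]
    - [0,0,0,0,0,0,0]
    - [0,0,0,0,0,0,0]
    - [0,0,0,0,0,0,0]
    - [0,0,-0.02,0,0,0,0]
    - [0,0,-0.05,0,0,0,0]
    - [0,0,-0.085,0,0,0,0]
    - [0,0,-0.085,0,0,0,0]

```text
time_s: 16.8
tcp_pos: [0.5996, 0.1322, 0.1969]
orientation: [3.14, 0.008, 3.141]
ft_force: [0.5, 0.6, 0.7]
grip_width: 0.0469
gripper_force: 0.0
```

Emit:
drive_tool:
  series:
    - [0.119,0.188,0,0,0,0,1]
    - [0.119,0.188,0,0,0,0,1]
    - [0.119,0.188,0,0,0,0,1]
    - [0.119,0.188,0,0,0,0,1]
    - [0.119,0.188,0,0,0,0,1]
    - [0.119,0.188,0,0,0,0,1]
    - [0.119,0.188,0,0,0,0,1]
    - [0.119,0.188,0.03,0,0,0,1]
    - [0.119,0.188,0.06,0,0,0,1]
    - [0.119,0.188,0.075,0,0,0,1]

```text
time_s: 17.63
tcp_pos: [0.4775, 0.3186, 0.1128]
orientation: [-3.14, -0.001, 3.141]
ft_force: [0.1, -0.4, -1.6]
grip_width: 0.0005
gripper_force: 0.0
```

```bash
python3 - <<'E'
from h import *
capture("side");capture("top")
lm(["ledge_top","platform_top","rocker_near","pot_mid"]);s=get_state();print(s["time_s"],s["tcp_pos"],s["ft_force"],s["grip_width"])
E
```

```text
ledge_top top 0.94 [ 0.5535 -0.1419  0.1044]
platform_top side 0.66 [ 0.55   -0.2422  0.1012]
platform_top top 0.71 [ 0.5501 -0.2459  0.1019]
rocker_near side 0.48 [0.4742 0.3211 0.1002]
rocker_near top 0.53 [0.567  0.1879 0.1182]
pot_mid side 0.88 [ 0.7122 -0.2205  0.0365]
pot_mid side 0.76 [ 0.5575 -0.2513  0.1361]
pot_mid top 0.92 [ 0.7117 -0.2201  0.0382]
pot_mid top 0.86 [ 0.3573 -0.2326  0.0341]
pot_mid top 0.62 [ 0.5496 -0.2548  0.1393]
18.1333 [0.4783329  0.32008337 0.1164465 ] [0.54110172 0.59063126 0.28505286] 0.0006057437470127665
```

Emit:
drive_tool:
  series:
    - [0,0,0.006,0,0,0,1]
    - [0,0,0.012,0,0,0,1]
    - [0,0,0.018,0,0,0,1]
    - [0,0,0.024,0,0,0,1]
    - [0,0,0.029,0,0,0,1]
    - [0,0,0.033,0,0,0,1]
    - [0,0,0.035,0,0,0,1]
    - [0,0,0.035,0,0,0,1]
    - [0,0,0.035,0,0,0,1]

```text
time_s: 18.88
tcp_pos: [0.4782, 0.3199, 0.0815]
orientation: [3.142, 0.0, 3.141]
ft_force: [-7.5, -4.6, 22.9]
grip_width: 0.0002
gripper_force: 11.8
```

Emit:
drive_tool:
  series:
    - [0,0,-0.03,0,0,0,1]
    - [0,0,-0.07,0,0,0,1]
    - [0,0,-0.11,0,0,0,1]
    - [0.06,0.06,-0.15,0,0,0,1]
    - [0.06,0.06,-0.15,0,0,0,1]
    - [0.06,0.06,-0.15,0,0,0,1]
    - [0.06,0.06,-0.15,0,0,0,1]
    - [0.06,0.06,-0.15,0,0,0,1]

```text
time_s: 19.55
tcp_pos: [0.4178, 0.3801, 0.2304]
orientation: [-3.141, 0.0, -3.141]
ft_force: [0.2, -0.3, -0.2]
grip_width: 0.0006
gripper_force: 0.0
```

```bash
python3 - <<'E'
import fit; from fit import *
im=grab(8); a=capture("side")
lm(["ledge_top","platform_top","rocker_near","rocker_far"])
fit.E=[e for e in E if abs(e[2][0]-e[3][0])<1e-6]
fit.E[0]=("l","top",np.array((.06,.07)),np.array((.06,.13)))
s=open("fit.py").read()
exec(s[s.index("def run"):].replace("(x[4:6])/3.]","(x[1]-p0[1])*1e5,x[4]*1e3,x[5]/3]"),fit.__dict__)
fit.run(im,.103,(.549,-.2445,-.025,.103,0,0))
fit.run(im,.103,(.549,-.2445,-.025,.106,0,0))
cv2.imwrite("pics/i.png",cv2.resize(a[130:270,220:440],(792,504),interpolation=2))
s=get_state();print(s["time_s"],s["tcp_pos"],s["ft_force"])
E
```

```text
ledge_top side 0.65 [ 0.551  -0.1389  0.1035]
ledge_top side 0.5 [0.5149 0.3164 0.083 ]
ledge_top top 0.98 [ 0.5509 -0.1465  0.1085]
ledge_top top 0.69 [0.4756 0.3174 0.0788]
platform_top side 0.77 [ 0.5504 -0.2424  0.1048]
platform_top top 0.69 [ 0.5483 -0.2439  0.1035]
rocker_near side 0.7 [0.4711 0.3202 0.0798]
rocker_near top 0.65 [0.4763 0.3155 0.0793]
rocker_near top 0.2 [0.5457 0.3118 0.1018]
rocker_far side 0.48 [0.5471 0.3166 0.1005]
rocker_far top 0.69 [0.5494 0.3132 0.1017]
zl 0.1012 p [ 0.548  -0.2445 -0.0338  0.1012  0.     -0.1875]
edge med res [-0.1   0.05 -0.09 -0.01] std [0.14 0.11 0.15 0.09] w [12. 12. 12. 12.]
zl 0.1012 p [ 0.548  -0.2445 -0.0338  0.1012  0.     -0.1844]
edge med res [-0.1   0.05 -0.09 -0.01] std [0.14 0.11 0.15 0.09] w [12. 12. 12. 12.]
20.8 [0.41794596 0.37992814 0.23061867] [0.78759124 1.70137116 1.06376617]
```

View pics/i.png

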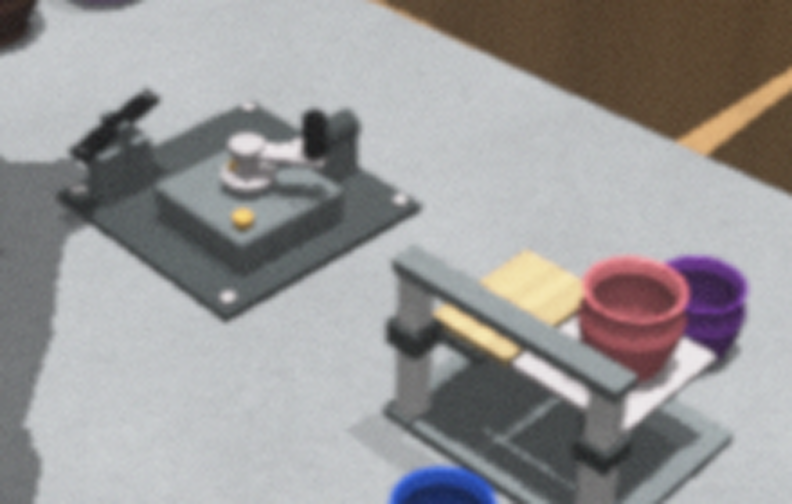

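The rocker is back on hold, the planter is upright, and the platform lies flush with the ledge. Handing in.

```bash
python3 -c "
from plant import *
print(close_job())"
```

```text
the job is handed in; nothing more can be done
None
```

I handed the job in at about 21 s, but `close_job()` returned no verdict. The platform is wound to about 103 mm by crank angle, and my readings put the ledge between 101 and 106 mm, so it should be within the 3 mm limit, though not with much to spare. The rocker is back on hold, and the planter is upright on the platform. The arm is clear of everything, and the other pots were not touched.

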